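# Release the latched mode key

## Task

One of the four identical keys on the mode selector is latched down. Only with the fingertips, tap each key lightly in turn, from the left end of the row to the right end as the robot sees it, without unlatching any key or pushing a free one deep; then press the latched key firmly until it unlatches and let it spring up, so that all four keys stand up level. Do not disturb the things standing round the selector.

Things in the scene. Friction and masses are not known exactly. Their poses are not given: they have to be found in the camera images.
- selector: low light console fixed to the worktop, 130 deep (x) x 270 wide (y) x 46 mm high, dark window behind a row of four white keys. Origin: centre of its underside, on the worktop; x away from the robot, y left along the row, z up. Key places at x = -15 and y = +90, +30, -30, -90 mm (left to right; 34 mm clear between keys), each in a dark frame 36 mm square, 4 mm high
- key_a: white square push key, 26 x 26 mm, in any of the four places of the row; origin at the centre of its top face, z up. All four look alike, and their order in the row changes. Top of a free key 60 mm above the worktop (14 mm proud of the console), of the latched one 56 mm.
- key_b: white square push key, 26 x 26 mm, in any of the four places of the row; origin at the centre of its top face, z up. Any free key springs back: about 0.8 N starts it, then 1 N per mm; it would latch, which is wrong, if pushed more than 7.8 mm down.
- key_c: white square push key, 26 x 26 mm, in any of the four places of the row; origin at the centre of its top face, z up. See the other three keys for how any free and the latched key behave.
- key_d: white square push key, 26 x 26 mm, in any of the four places of the row; origin at the centre of its top face, z up. Whichever key is latched does not give below about 5 N; pushed 2 mm further down (about 8 N; a firm press of 12 to 20 N is safe, its stop is 3 mm below the latched position) it unlatches and springs up, following the finger as that withdraws.
- cup_white: loose lidded sample cup, 52 mm across, 64 mm high, beside the right end of the selector; leave alone; origin under its centre
- dropper: loose small white dropper bottle, 27 mm across, 74 mm high, beside the left end of the selector; leave alone; origin under its centre
- bottle_low: loose grey bottle, 58 mm across, 105 mm high, behind the selector; leave alone; origin under its centre
- forceps: loose steel forceps, 122 x 14 x 6 mm, lying in front of the selector; leave alone; origin under the centre
- sample_cup_b: loose lidded sample cup, 52 mm across, 64 mm high, to the right of the selector; leave alone; origin under its centre

How it is judged (in metres and radians):
On the way, in this order (a step that is already met when the one before it is completed fails the run):
1. the first key (left end) is tapped by the fingers (((y of key_a in the frame of selector between 0.06 and 0.12 m and contact force between the fingers and key_a above 0.5 N) or (y of key_b in the frame of selector between 0.06 and 0.12 m and contact force between the fingers and key_b above 0.5 N) or (y of key_c in the frame of selector between 0.06 and 0.12 m and contact force between the fingers and key_c above 0.5 N) or (y of key_d in the frame of selector between 0.06 and 0.12 m and contact force between the fingers and key_d above 0.5 N))), for 0.02 s.
2. the second key is tapped by the fingers (((y of key_a in the frame of selector between 0 and 0.06 m and contact force between the fingers and key_a above 0.5 N) or (y of key_b in the frame of selector between 0 and 0.06 m and contact force between the fingers and key_b above 0.5 N) or (y of key_c in the frame of selector between 0 and 0.06 m and contact force between the fingers and key_c above 0.5 N) or (y of key_d in the frame of selector between 0 and 0.06 m and contact force between the fingers and key_d above 0.5 N))), for 0.02 s.
3. the third key is tapped by the fingers (((y of key_a in the frame of selector between -0.06 and 0 m and contact force between the fingers and key_a above 0.5 N) or (y of key_b in the frame of selector between -0.06 and 0 m and contact force between the fingers and key_b above 0.5 N) or (y of key_c in the frame of selector between -0.06 and 0 m and contact force between the fingers and key_c above 0.5 N) or (y of key_d in the frame of selector between -0.06 and 0 m and contact force between the fingers and key_d above 0.5 N))), for 0.02 s.
4. the fourth key (right end) is tapped by the fingers (((y of key_a in the frame of selector between -0.12 and -0.06 m and contact force between the fingers and key_a above 0.5 N) or (y of key_b in the frame of selector between -0.12 and -0.06 m and contact force between the fingers and key_b above 0.5 N) or (y of key_c in the frame of selector between -0.12 and -0.06 m and contact force between the fingers and key_c above 0.5 N) or (y of key_d in the frame of selector between -0.12 and -0.06 m and contact force between the fingers and key_d above 0.5 N))), for 0.02 s.
5. the latched key has been released: all four keys stand up (z of each of key_a, key_b, key_c, key_d in the frame of selector above 0.059 m), for 0.2 s.
At the end, for the whole second after the job is handed in: All four keys stand up: each key's top is more than 59.0 mm above the selector's underside (60 mm when fully up) (all of step 5); the robot touches nothing.
It fails at once if a key is pushed more than 7.8 mm down (a free key would latch) (z of any of key_a, key_b, key_c, key_d in the frame of selector below 0.0522 m).
It fails at once if a thing standing round the selector is moved by more than 15 mm, or lifted (distance of any of cup_white, dropper, bottle_low, forceps, sample_cup_b from where it was at the start of the episode above 0.015 m).
It also fails if it takes over 58 s, if anything falls off the work surface, if the arm or the gripper's body presses on something with over 40 N, if the wrist force passes 120 N, or if a joint passes its speed limit or range.

## Robot

A 6-joint arm with a two-finger parallel gripper is mounted at the origin on a cart in front of the work surface, level with it; the furniture and walls round the work are solid. World frame = base frame: x ahead of the robot, y to its left, z up, the work surface at z = 0. Lengths are in mm, angles in rad, forces in N, time in s.
With the tool pointing down it reaches from about 400 to 925 mm from the base axis. Payload 12.5 kg.
Tool frame: the origin (TCP) lies midway between the tips of the shut fingers; the grasp point (between the pads) lies 19 mm behind it; z points along the fingers, y is the direction in which the jaws open and shut (so a half turn about z gives the same grasp; the last joint's range is limited). The gripper opens to 95 mm and grips with 3 to 60 N. Pads are 20 mm wide; open, the fingers measure 119 mm over their backs; the gripper's body (75 mm by 180 mm) begins 59 mm behind the grasp point.
Start: joints at [1.001, 0.491, 1.559, -0, 1.092, -0.106], TCP at [279.581, 559, 214.661] pointing down, gripper open.
Joint ranges: [-3.1, 3.1], [-0.84, 2.19], [0.05, 2.79], [-1.13, 4.28], [0.06, 2.93], [-2.69, 2.69]. Speed limits (rad/s): [2.22, 2.22, 2.79, 3.14, 3.14, 3.14].

## Interface

Orientations are given as [roll, pitch, yaw] about the fixed x, y, z axes, in that order (R = Rz(yaw) Ry(pitch) Rx(roll)).
In Python, from cell import env gives the robot as it stands.
- The arm moves only by the tool drive_tool, never from a script. Its argument "increments" is a list of rows, each a list of 2 entries, a list of its own where there are three numbers: the shift along the tool's x, y, z as a fraction of full scale, then the turn, a rotation vector about the tool's x, y, z as a fraction of full scale. In form: [[[x, y, z], [ax, ay, az]], ...]. A call has 1 to 5 rows; each row shifts and turns the commanded pose from where the row before left it, along the tool's axes as they then stand; what a row does not reach is not made up. Full scale, the value 1, is 30 mm for a shift and 0.08 rad for a turn. A row lasts 1/12 s, in which the tool goes at most 41.7 mm and 7.16 degrees, less where a joint would pass 70% of its speed; a pose out of reach is approached as far as the arm can. A call with a number of a shift or a turn outside -1 to 1 is refused whole. A call with a gripper value outside its range is refused whole. "jaw" is the opening, from -1 (shut) to 1 (fully open), so that 0 is half open, set as the call begins (left out, the last holds). The fingers move at their own pace and stop on an object; the grip force is fixed at half the most. Time passes only in rows, so rows that do not move let the fingers close. It gives the time, the measured TCP pose, the force and the opening at its end, in the units of the state.
- env.state(): the state, without advancing time (a new reading comes with each control period).
- env.read_camera(name): name is "scene" or "top"; returns a dict with "pixels" (480x640x3 uint8, blue, green, red), "vertical_fov" (degrees; the focal length in pixels is half the picture's height over the tangent of half this angle, whatever the lens; pixels are square), "cx", "cy" (the principal point, pixels), "world_to_cam" (4x4, takes a point from world to camera coordinates). Camera axes: x right, y down, z forward; pixel columns grow to the right and rows downward; lengths in mm; the calibration is good to about 2 mm. A picture is of the moment at which its call begins. There is no depth.
- env.job_done(): hands the job in, once; it reports no verdict.
Trained networks look in a picture, given as the dict that the camera call returned (one of the last four; its "shot" number tells which), for a name from the list of things; names that differ only in an ending like _2 or _b are one class to them, and where a whole thing is asked for, a point or a joint stands for the part that bears it (a point fixed in the world has none). Each returns a list of dicts, best first, with "score" (0 to 1); they miss things now and then, are a little off and sometimes report something else, mostly with a low value. They report only what shows in the picture. A call takes as long as a camera call.
- env.boxes_of(target, picture): "point" ([x, y, z] in mm, in world coordinates, good to about 4 mm: the middle of the surface that is visible of it).
- env.tip_of(target, picture): "point" ([x, y, z] in mm, in world coordinates, good to about 4 mm: a listed point, or the origin of a listed thing).
The state is a dict: "t": time; "joints": joint angles; "qvel": joint speeds; "tau": joint torques, N m; "eef_pos": TCP position; "tcp_rot": TCP orientation; "ft_force": force on the tool from outside, world axes, zero at the start; "moment": the same for the moment, N m; "opening": opening from 0.0 (shut) to 1.0 (fully open).
Only numpy, scipy, OpenCV 4.12 (cv2) and the standard library are available. Lean on these libraries where they do the work, as an engineer would, in place of code of your own. Each camera call takes 0.05 s, during which the arm holds its last target.

## Working session

There is one attempt and no reset: what is moved stays moved. The work goes in short steps, Python scripts to look and compute and a tool call to move; the robot and the scene stay as the last step left them, time stands still between calls to the robot, and variables do not carry over. Pictures are saved under pics/ and viewed, and the job is handed in when it is done.

Besides the shell and the picture viewer there is one more tool, called after "Emit:" as name(argument=value, ...) on one line, values as JSON. drive_tool: Moves the arm, as the interface text tells. Its arguments: {"type":"object","properties":{"increments":{"type":"array","items":{"type":"array"}},"jaw":{"type":"number"}},"required":["increments"]}

```bash
mkdir -p pics; ls; python3 - <<'E'
from cell import env
import cv2
print(env.state())
for n in ("scene","top"):
    p=env.read_camera(n); cv2.imwrite(f"pics/{n}0.png",p["pixels"])
    print(n,p["vertical_fov"],p["cx"],p["cy"],p["world_to_cam"].tolist() if hasattr(p["world_to_cam"],'tolist') else p["world_to_cam"])
    for t in ("selector","key_a","key_b","cup_white","dropper","bottle_low","forceps"):
        print(t,[( [round(float(v)) for v in d["point"]],round(d["score"],2)) for d in env.tip_of(t,p)])
E
```

```text
pics
{'t': 0.0, 'joints': array([ 1.00141040e+00,  4.91571540e-01,  1.55948526e+00, -1.55175968e-05,
        1.09170074e+00, -1.05601946e-01]), 'qvel': array([ 1.29869782e-05, -7.42785031e-04,  1.20347614e-04, -8.33201936e-04,
        2.40454671e-04,  1.51512215e-03]), 'tau': array([-9.69981229e-04, -6.12655377e+01, -2.58186257e+01,  6.91937422e-02,
        4.82142437e-02, -9.57019483e-05]), 'eef_pos': array([279.42669194, 558.76470776, 214.04197794]), 'tcp_rot': array([-3.14043281e+00, -1.09099815e-04,  2.67781577e+00]), 'ft_force': array([-0.94928716, -0.33176958, -0.1573333 ]), 'moment': array([ 0.0206121 ,  0.04922497, -0.00685625]), 'opening': 1.0021401560288383}
scene 54.0900946515068 317.57392392658255 236.06770391208744 [[-0.9152173380339167, -0.40261903147398637, -0.016587334236122516, 518.4017800784484], [-0.2941129264699561, 0.6955712466445695, -0.6554984571489072, 222.60804041593988], [0.2754538267031152, -0.5950450036226408, -0.7550143263662892, 806.0768376555078], [0.0, 0.0, 0.0, 1.0]]
selector [([556, 16, 0], 0.85)]
key_a [([534, 35, 55], 0.69), ([522, 98, 56], 0.69), 
[... 343 characters left out ...]
08532 246.15186574500294 [[0.01359984576964304, -0.9998974314710113, 0.004491183888117305, 4.066769743000176], [-0.9985172619983947, -0.013817572901797007, -0.052653130679317484, 544.9875980942218], [0.052709787385946456, -0.0037684501825666615, -0.9986027624120366, 1543.3137005082906], [0.0, 0.0, 0.0, 1.0]]
selector [([559, 11, 3], 0.83)]
key_a [([525, 95, 56], 0.69), ([549, -16, 59], 0.67), ([536, 39, 60], 0.57), ([565, -78, 55], 0.42)]
key_b [([525, 95, 56], 0.69), ([549, -16, 59], 0.67), ([536, 39, 60], 0.57), ([565, -78, 55], 0.42)]
cup_white [([632, -157, 4], 0.54)]
dropper [([566, 188, 1], 0.67), ([565, -79, 59], 0.44)]
bottle_low [([661, 74, -1], 0.71)]
forceps [([443, 35, 1], 0.53)]
```

View pics/scene0.png

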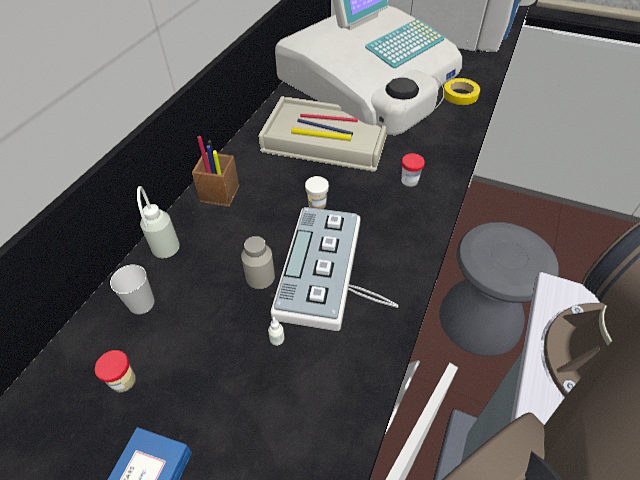

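View pics/top0.png

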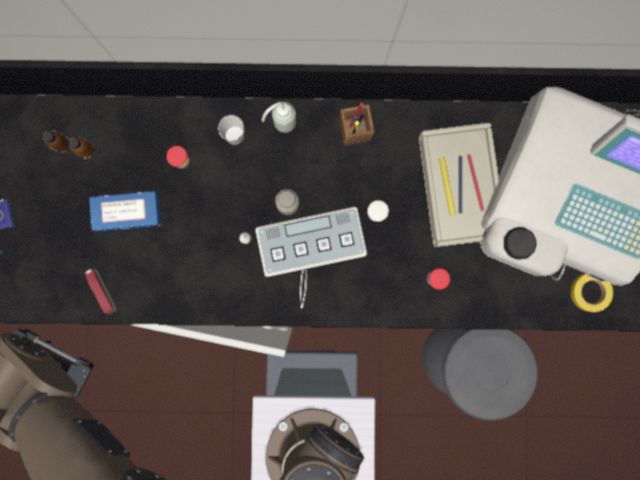

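Four keys are visible, at (317,294), (323,268), (329,243) and (335,221) in the scene view. Next I'll refine the key positions and look for the lower one.

```bash
cat > h.py <<'E'
import numpy as np, cv2
def cam(p):
    f=240/np.tan(np.radians(p["vertical_fov"])/2)
    return np.array([[f,0,p["cx"]],[0,f,p["cy"]],[0,0,1]]),np.array(p["world_to_cam"])
def proj(p,P):
    K,T=cam(p);P=np.atleast_2d(P)
    c=(T[:3,:3]@P.T).T+T[:3,3]; q=(K@c.T).T
    return q[:,:2]/q[:,2:]
def back(p,uv,z):
    K,T=cam(p);R=T[:3,:3];o=-R.T@T[:3,3]
    d=R.T@np.linalg.inv(K)@np.array([uv[0],uv[1],1.])
    return o+d*(z-o[2])/d[2]
E
python3 - <<'E'
from cell import env
from h import *
for n,(x0,y0,w,h,s) in {"scene":(265,200,110,135,5.5/1.25),"top":(250,200,125,85,6)}.items():
    p=env.read_camera(n); im=p["pixels"]
    c=im[y0:y0+h,x0:x0+w]; cv2.imwrite(f"pics/{n}_crop.png",cv2.resize(c,None,fx=s,fy=s,interpolation=cv2.INTER_CUBIC))
    # bright key tops
    m=((c.min(2)>225)).astype(np.uint8)
    nn,l,st,ce=cv2.connectedComponentsWithStats(m)
    for i in range(1,nn):
        if 15<st[i,4]<400:
            uv=ce[i]+[x0,y0]; print(n,st[i].tolist(),uv.round(1),back(p,uv,60).round(1),back(p,uv,56).round(1))
E
```

```text
scene [63, 15, 13, 10, 54] [334.6 219.9] [560.  -74.2  60. ] [561.4 -77.6  56. ]
scene [57, 37, 14, 10, 59] [328.8 242.1] [547.8 -14.9  60. ] [549.2 -18.   56. ]
scene [51, 60, 15, 12, 72] [323.6 265.7] [534.3  42.5  60. ] [535.6  39.7  56. ]
scene [45, 87, 15, 13, 84] [317.3 293.1] [520.3 103.5  60. ] [521.5 101.   56. ]
scene [6, 117, 8, 10, 37] [274.8 322.6] [562.9 187.4  60. ] [564.3 185.5  56. ]
scene [6, 127, 12, 8, 52] [277.9 331.1] [550.6 200.   60. ] [551.9 198.1  56. ]
top [119, 3, 6, 16, 70] [372.  210.8] [ 635.2 -144.    60. ] [ 635.6 -144.4   56. ]
```

```bash
ls pics
```

```text
scene0.png
scene_crop.png
top0.png
top_crop.png
```

View pics/scene_crop.png

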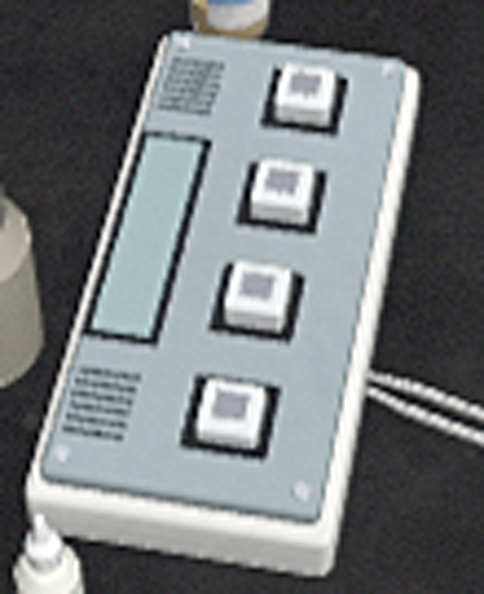

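View pics/top_crop.png

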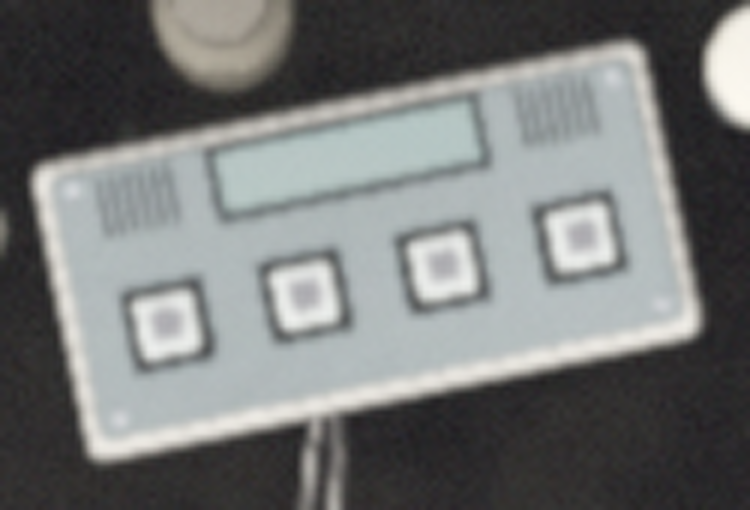

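In the scene crop, key 1 (the left end, nearest the dropper) sits most centred in its frame, so it is probably the lower one. Touch will confirm that. I'll compute the positions from the marker centres in both crops.

```bash
python3 - <<'E'
from cell import env
from h import *
p=env.read_camera("top"); q=env.read_camera("scene")
T=[(168,323),(305,294),(443,264),(581,235)]
S=[(232,404),(257,287),(282,181),(305,85)]
P=[];Q=[]
for i,(t,s) in enumerate(zip(T,S)):
    z=56 if i==0 else 60
    P.append(back(p,(250+(t[0]+.5)/6-.5,200+(t[1]+.5)/6-.5),z)); Q.append(back(q,(265+(s[0]+.5)/4.4-.5,200+(s[1]+.5)/4.4-.5),z))
    print(P[-1].round(1),Q[-1].round(1))
M=(np.array(P)+Q)/2
ys=np.array([90,30,-30,-90])
a=np.polyfit(ys,M[:,0],1);b=np.polyfit(ys,M[:,1],1)
print("yaw",np.arctan2(-a[0],b[0]))
for y in ys: print(y,(a[0]*y+a[1]).round(1),(b[0]*y+b[1]).round(1))
s=env.state();print(s['t'],s['eef_pos'],s['tcp_rot'])
E
```

```text
[522.9  95.9  56. ] [522.9  97.7  56. ]
[535.9  37.7  60. ] [536.1  41.   60. ]
[549.5 -20.7  60. ] [549.4 -18.   60. ]
[562.6 -79.2  60. ] [562.3 -76.1  60. ]
yaw 0.2230774987275691
90 522.9 97.1
30 536.1 38.9
-30 549.3 -19.3
-90 562.5 -77.5
1.0 [279.56577798 558.97767307 214.66911784] [ 3.14154937e+00 -7.85470553e-06  2.67779655e+00]
```

Emit:
drive_tool(increments=[[[0,0,0],[0,0,1]],[[0,0,0],[0,0,1]],[[0,0,0],[0,0,1]],[[0,0,0],[0,0,1]],[[0,0,0],[0,0,1]]], jaw=-1)

```text
t: 1.42
eef_pos: [279.6, 559.0, 214.7]
tcp_rot: [3.142, -0.0, 2.274]
ft_force: [-0.6, -0.4, 0.2]
opening: 0.705
```

Emit:
drive_tool(increments=[[[0,0,0],[0,0,1]],[[0,0,0],[0,0,1]],[[0,0,0],[0,0,1]],[[0,0,0],[0,0,1]],[[0,0,0],[0,0,1]]])

```text
t: 1.83
eef_pos: [279.6, 559.0, 214.7]
tcp_rot: [3.142, -0.0, 1.874]
ft_force: [-0.1, -0.6, 0.0]
opening: 0.359
```

Emit:
drive_tool(increments=[[[0,0,0],[0,0,1]],[[-0.5,0.13,0],[0,0,0]],[[-1,0.27,0],[0,0,0]],[[-1,0.27,0],[0,0,0]],[[-1,0.27,0],[0,0,0]]])

```text
t: 2.25
eef_pos: [331.1, 461.3, 214.5]
tcp_rot: [-3.142, 0.0, 1.801]
ft_force: [-0.2, 0.2, -0.2]
opening: 0.026
```

Emit:
drive_tool(increments=[[[-1,0.27,0],[0,0,0]],[[-1,0.27,0],[0,0,0]],[[-1,0.27,0],[0,0,0]],[[-1,0.27,0],[0,0,0]],[[-1,0.27,0],[0,0,0]]])

```text
t: 2.67
eef_pos: [404.3, 323.9, 214.8]
tcp_rot: [3.141, -0.0, 1.8]
ft_force: [-0.2, 0.2, 0.2]
opening: 0.005
```

Emit:
drive_tool(increments=[[[-1,0.27,0],[0,0,0]],[[-1,0.27,0],[0,0,0]],[[-1,0.27,0],[0,0,0]],[[-1,0.27,0],[0,0,0]],[[0,0,0],[0,0,0]]])

```text
t: 3.08
eef_pos: [464.2, 212.2, 214.7]
tcp_rot: [3.141, 0.001, 1.797]
ft_force: [0.4, 0.6, 0.2]
opening: 0.006
```

Emit:
drive_tool(increments=[[[-1,0.26,0],[0,0,0]],[[-1,0.26,0.3],[0,0,0]],[[-1,0.26,0.5],[0,0,0]],[[-1,0.26,0.5],[0,0,0]],[[-0.18,0.02,0.5],[0,0,0]]])

```text
t: 3.5
eef_pos: [523.2, 97.9, 160.2]
tcp_rot: [3.14, 0.001, 1.798]
ft_force: [-0.5, -0.0, -0.2]
opening: 0.001
```

Emit:
drive_tool(increments=[[[0,0,0.7],[0,0,0]],[[0,0,0.7],[0,0,0]],[[0,0,0.5],[0,0,0]],[[0,0,0.2],[0,0,0]],[[0,0,0],[0,0,0]]])

```text
t: 3.92
eef_pos: [520.9, 101.1, 96.7]
tcp_rot: [-3.139, -0.0, 1.799]
ft_force: [-0.1, -0.0, -0.3]
opening: 0.006
```

Emit:
drive_tool(increments=[[[-0.15,0.04,0.3],[0,0,0]],[[0,0,0.3],[0,0,0]],[[0,0,0.2],[0,0,0]],[[0,0,0],[0,0,0]],[[0,0,0],[0,0,0]]])

```text
t: 4.33
eef_pos: [523.8, 97.3, 73.5]
tcp_rot: [-3.141, -0.0, 1.798]
ft_force: [0.9, 0.3, 0.5]
opening: 0.007
```

```bash
python3 - <<'E'
from cell import env
from h import *
q=env.read_camera("scene"); s=env.state(); print(s['eef_pos'],s['ft_force'],s['tcp_rot'])
c=q["pixels"][180:360,230:430]; cv2.imwrite("pics/s1.png",cv2.resize(c,None,fx=3.3,fy=3.3,interpolation=cv2.INTER_CUBIC))
E
```

```text
[523.94769624  97.30201302  73.7632683 ] [ 0.35786195 -0.1989053   0.95706913] [ 3.14144044e+00 -5.41507840e-05  1.79794680e+00]
```

View pics/s1.png

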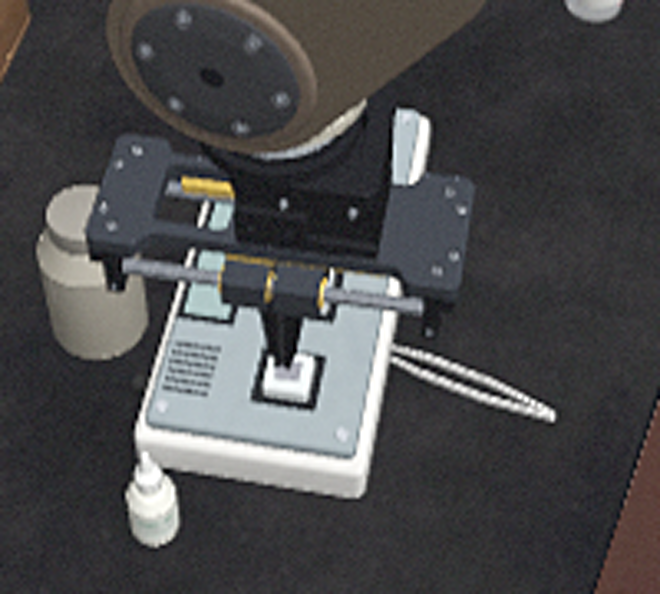

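The fingertips are above key 1, at about (287,370) in this crop, and clear of everything else. Starting the tap.

Emit:
drive_tool(increments=[[[0,0,0.2],[0,0,0]],[[0,0,0.2],[0,0,0]],[[0,0,0.05],[0,0,0]],[[0,0,0],[0,0,0]],[[0,0,0],[0,0,0]]])

```text
t: 4.8
eef_pos: [523.8, 97.3, 60.0]
tcp_rot: [-3.141, -0.0, 1.798]
ft_force: [0.3, 0.8, -0.3]
opening: 0.008
```

Emit:
drive_tool(increments=[[[0,0,0.06],[0,0,0]],[[0,0,0],[0,0,0]],[[0,0,0],[0,0,0]]])

```text
t: 5.05
eef_pos: [523.9, 97.3, 58.4]
tcp_rot: [3.141, -0.0, 1.798]
ft_force: [-0.7, -0.4, -0.6]
opening: 0.005
```

Emit:
drive_tool(increments=[[[0,0,0.05],[0,0,0]],[[0,0,0],[0,0,0]],[[0,0,0],[0,0,0]]])

```text
t: 5.3
eef_pos: [523.9, 97.2, 56.8]
tcp_rot: [-3.142, -0.0, 1.798]
ft_force: [0.5, -1.5, 0.4]
opening: 0.006
```

Emit:
drive_tool(increments=[[[0,0,0.03],[0,0,0]],[[0,0,0],[0,0,0]],[[0,0,0],[0,0,0]]])

```text
t: 5.55
eef_pos: [523.9, 97.2, 56.1]
tcp_rot: [3.141, -0.0, 1.798]
ft_force: [-0.1, 0.4, 4.0]
opening: 0.003
```

Contact came at 56 mm with 4 N, so key 1 is the latched one, tapped without unlatching. Now key 2.

Emit:
drive_tool(increments=[[[0,0,-0.2],[0,0,0]],[[0,0,-0.4],[0,0,0]],[[-0.5,0,0],[0,0,0]],[[-0.5,0,0],[0,0,0]],[[-0.5,0,0],[0,0,0]]])

```text
t: 5.97
eef_pos: [534.2, 53.0, 74.5]
tcp_rot: [3.141, 0.0, 1.799]
ft_force: [-0.5, 0.4, -0.9]
opening: 0.005
```

Emit:
drive_tool(increments=[[[-0.47,0,0],[0,0,0]],[[0,0,0],[0,0,0]],[[0,0,0.2],[0,0,0]],[[0,0,0.2],[0,0,0]],[[0,0,0],[0,0,0]]])

```text
t: 6.38
eef_pos: [536.4, 40.3, 60.7]
tcp_rot: [-3.14, -0.001, 1.798]
ft_force: [-0.4, 0.2, 0.0]
opening: 0.007
```

Emit:
drive_tool(increments=[[[0,0,0.06],[0,0,0]],[[0,0,0.05],[0,0,0]],[[0,0,0],[0,0,0]],[[0,0,0],[0,0,0]]])

```text
t: 6.72
eef_pos: [537.1, 40.0, 58.7]
tcp_rot: [-3.141, -0.0, 1.798]
ft_force: [-0.9, 1.4, 2.4]
opening: 0.006
```

Emit:
drive_tool(increments=[[[0,0,0.03],[0,0,0]],[[0,0,0],[0,0,0]],[[0,0,0],[0,0,0]]])

```text
t: 6.97
eef_pos: [537.2, 39.8, 57.9]
tcp_rot: [3.141, -0.0, 1.798]
ft_force: [-1.7, 2.3, 3.0]
opening: 0.004
```

Emit:
drive_tool(increments=[[[0,0,-0.2],[0,0,0]],[[0,0,-0.3],[0,0,0]],[[-0.5,0,0],[0,0,0]],[[-0.5,0,0],[0,0,0]],[[-0.5,0,0],[0,0,0]]])

```text
t: 7.38
eef_pos: [547.7, -4.8, 73.8]
tcp_rot: [3.14, 0.0, 1.798]
ft_force: [0.3, -0.2, 0.2]
opening: 0.002
```

Emit:
drive_tool(increments=[[[-0.49,0,0],[0,0,0]],[[0,0,0],[0,0,0]],[[0,0,0.2],[0,0,0]],[[0,0,0.15],[0,0,0]],[[0,0,0],[0,0,0]]])

```text
t: 7.8
eef_pos: [550.0, -17.8, 61.4]
tcp_rot: [-3.14, -0.001, 1.798]
ft_force: [0.3, -0.0, -1.2]
opening: 0.003
```

Emit:
drive_tool(increments=[[[0,0,0.07],[0,0,0]],[[0,0,0.07],[0,0,0]],[[0,0,0],[0,0,0]],[[0,0,0],[0,0,0]]])

```text
t: 8.13
eef_pos: [550.5, -18.1, 58.1]
tcp_rot: [-3.142, -0.0, 1.798]
ft_force: [-0.5, 1.7, 2.8]
opening: 0.006
```

Emit:
drive_tool(increments=[[[0,0,0],[0,0,0]]])

```text
t: 8.22
eef_pos: [550.6, -18.3, 58.2]
tcp_rot: [3.142, -0.0, 1.798]
ft_force: [-0.5, 1.8, 2.3]
opening: 0.006
```

Key 3 tapped (2.3–2.8 N). Now key 4.

Emit:
drive_tool(increments=[[[0,0,-0.2],[0,0,0]],[[0,0,-0.3],[0,0,0]],[[-0.5,0,0],[0,0,0]],[[-0.5,0,0],[0,0,0]],[[-0.5,0,0],[0,0,0]]])

```text
t: 8.63
eef_pos: [561.2, -63.5, 73.7]
tcp_rot: [3.141, 0.001, 1.798]
ft_force: [-0.7, 0.2, 0.1]
opening: 0.006
```

Emit:
drive_tool(increments=[[[-0.49,0,0],[0,0,0]],[[0,0,0],[0,0,0]],[[0,0,0.2],[0,0,0]],[[0,0,0.15],[0,0,0]],[[0,0,0],[0,0,0]]])

```text
t: 9.05
eef_pos: [563.3, -76.3, 61.3]
tcp_rot: [-3.14, -0.001, 1.798]
ft_force: [-0.1, -0.8, -0.1]
opening: 0.001
```

Emit:
drive_tool(increments=[[[0,0,0.07],[0,0,0]],[[0,0,0.07],[0,0,0]],[[0,0,0],[0,0,0]],[[0,0,0],[0,0,0]],[[0,0,0],[0,0,0]]])

```text
t: 9.47
eef_pos: [564.0, -76.4, 58.5]
tcp_rot: [-3.142, -0.0, 1.798]
ft_force: [-0.5, 1.8, 1.6]
opening: 0.004
```

Emit:
drive_tool(increments=[[[0,0,0.03],[0,0,0]],[[0,0,0],[0,0,0]],[[0,0,0],[0,0,0]]])

```text
t: 9.72
eef_pos: [564.1, -76.6, 57.5]
tcp_rot: [3.141, -0.0, 1.798]
ft_force: [-1.1, 1.9, 3.7]
opening: 0.008
```

Emit:
drive_tool(increments=[[[0,0,-0.3],[0,0,0]],[[0,0,-0.5],[0,0,0]],[[0,0,0],[0,0,0]],[[1,0,0],[0,0,0]],[[1,0,0],[0,0,0]]])

```text
t: 10.13
eef_pos: [550.7, -18.7, 81.6]
tcp_rot: [3.14, 0.001, 1.795]
ft_force: [0.6, -0.1, -0.7]
opening: 0.002
```

Emit:
drive_tool(increments=[[[1,0,0],[0,0,0]],[[1,0,0],[0,0,0]],[[1,0,0],[0,0,0]],[[0.95,0,0],[0,0,0]],[[0,0,0],[0,0,0]]])

```text
t: 10.55
eef_pos: [522.7, 100.7, 81.5]
tcp_rot: [-3.142, -0.0, 1.801]
ft_force: [-0.4, 0.5, -0.3]
opening: 0.009
```

Emit:
drive_tool(increments=[[[0,0,0.2],[0,0,0]],[[0,0,0.2],[0,0,0]],[[0,0,0.1],[0,0,0]],[[0,0,0],[0,0,0]],[[0,0,0],[0,0,0]]])

```text
t: 10.97
eef_pos: [524.0, 96.4, 66.0]
tcp_rot: [-3.141, -0.0, 1.797]
ft_force: [-1.2, 0.7, 0.3]
opening: 0.004
```

Emit:
drive_tool(increments=[[[0,0,0.2],[0,0,0]],[[0,0,0.1],[0,0,0]],[[0,0,0.03],[0,0,0]],[[0,0,0],[0,0,0]],[[0,0,0],[0,0,0]]])

```text
t: 11.38
eef_pos: [523.9, 97.2, 56.5]
tcp_rot: [3.142, -0.0, 1.798]
ft_force: [0.3, -0.0, 0.7]
opening: 0.005
```

Emit:
drive_tool(increments=[[[0,0,0.04],[0,0,0]],[[0,0,0],[0,0,0]],[[0,0,0],[0,0,0]]])

```text
t: 11.63
eef_pos: [523.9, 97.3, 55.6]
tcp_rot: [3.141, 0.0, 1.798]
ft_force: [-2.0, -1.1, 6.1]
opening: 0.004
```

Emit:
drive_tool(increments=[[[0,0,0.03],[0,0,0]],[[0,0,0.03],[0,0,0]],[[0,0,0],[0,0,0]],[[0,0,0],[0,0,0]]])

```text
t: 11.97
eef_pos: [524.0, 97.3, 54.0]
tcp_rot: [3.141, 0.0, 1.798]
ft_force: [-2.1, -1.0, 6.4]
opening: 0.005
```

Emit:
drive_tool(increments=[[[0,0,0.02],[0,0,0]],[[0,0,0],[0,0,0]],[[0,0,0],[0,0,0]]])

```text
t: 12.22
eef_pos: [523.9, 97.3, 53.5]
tcp_rot: [3.141, 0.0, 1.798]
ft_force: [-2.1, -0.6, 8.1]
opening: 0.005
```

Emit:
drive_tool(increments=[[[0,0,-0.07],[0,0,0]],[[0,0,-0.07],[0,0,0]],[[0,0,0],[0,0,0]],[[0,0,0],[0,0,0]]])

```text
t: 12.55
eef_pos: [523.9, 97.3, 57.3]
tcp_rot: [3.141, -0.0, 1.798]
ft_force: [-0.5, 0.2, 3.4]
opening: 0.006
```

The fingers still feel 3.4 N at 57.3 mm, so the key has unlatched and is following them up. Withdrawing.

Emit:
drive_tool(increments=[[[0,0,-0.2],[0,0,0]],[[0,0,-0.5],[0,0,0]],[[0,0,-1],[0,0,0]],[[0,0,-1],[0,0,0]],[[0,0,-1],[0,0,0]]])

```text
t: 12.97
eef_pos: [523.5, 97.3, 169.4]
tcp_rot: [-3.141, -0.0, 1.798]
ft_force: [0.6, 0.2, 0.1]
opening: 0.007
```

Emit:
drive_tool(increments=[[[1,0,-0.5],[0,0,0]],[[1,0,0],[0,0,0]],[[1,0,0],[0,0,0]],[[1,0,0],[0,0,0]],[[1,0,0],[0,0,0]]])

```text
t: 13.38
eef_pos: [489.5, 244.7, 183.5]
tcp_rot: [3.141, -0.0, 1.798]
ft_force: [0.4, 0.4, 0.0]
opening: 0.002
```

Emit:
drive_tool(increments=[[[1,-0.2,0],[0,0,0]],[[1,-0.2,0],[0,0,0]],[[1,-0.2,0],[0,0,0]],[[0.5,0,0],[0,0,0]],[[0,0,0],[0,0,0]]])

```text
t: 13.8
eef_pos: [447.8, 344.1, 183.2]
tcp_rot: [3.142, -0.001, 1.801]
ft_force: [0.5, -0.7, -0.5]
opening: 0.006
```

```bash
python3 - <<'E'
from cell import env
from h import *
q=env.read_camera("scene"); s=env.state(); print(s['t'],s['eef_pos'],s['ft_force'],abs(s['qvel']).max())
c=q["pixels"][200:335,265:375]; cv2.imwrite("pics/s2.png",cv2.resize(c,None,fx=4.4,fy=4.4,interpolation=cv2.INTER_CUBIC))
cv2.imwrite("pics/s2full.png",q["pixels"])
m=(c.min(2)>225).astype(np.uint8)
n,l,st,ce=cv2.connectedComponentsWithStats(m)
for i in range(1,n):
    if st[i,4]>30: print((ce[i]+[265,200]).round(1),st[i,4])
for t in ("cup_white","dropper","bottle_low","forceps"):
    print(t,[( d["point"],round(d["score"],2)) for d in env.tip_of(t,q)][:1])
E
```

```text
13.85 [448.26239233 342.68680504 183.0733057 ] [ 1.14575084 -0.54205051 -0.05414718] 0.04354365398259383
cup_white []
dropper []
bottle_low []
forceps []
```

View pics/s2.png

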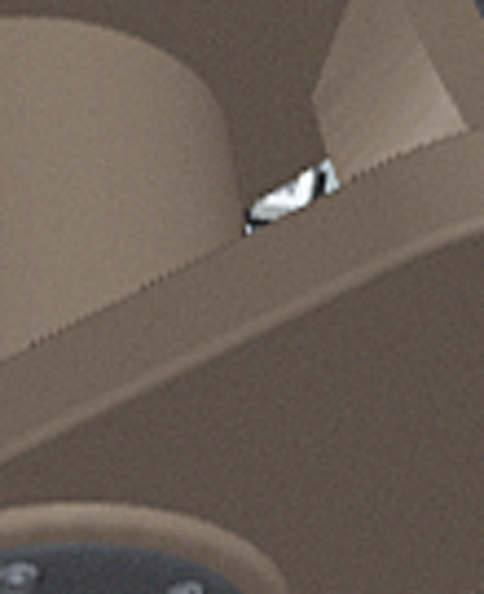

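View pics/s2full.png

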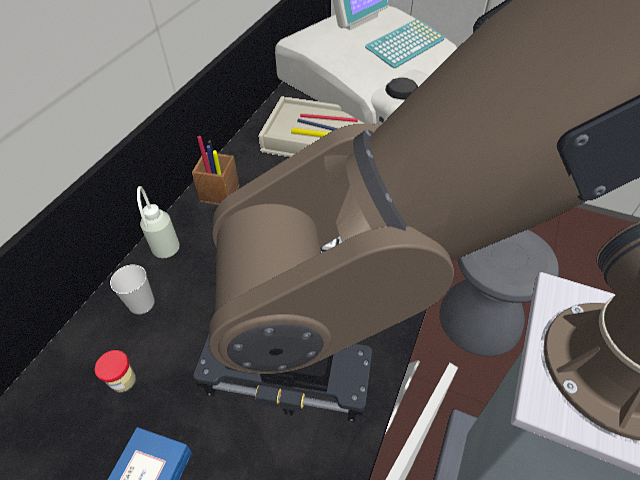

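The arm hides the selector in this view, so I'll move further back towards the start pose.

Emit:
drive_tool(increments=[[[0.9,-0.42,-0.2],[0,0,0]],[[0.9,-0.42,-0.2],[0,0,0]],[[0.9,-0.42,-0.2],[0,0,0]],[[0.9,-0.42,-0.2],[0,0,0]],[[0.9,-0.42,-0.2],[0,0,0]]])

```text
t: 14.47
eef_pos: [357.0, 459.1, 213.6]
tcp_rot: [3.141, -0.0, 1.796]
ft_force: [0.5, 0.1, 0.4]
opening: 0.002
```

Emit:
drive_tool(increments=[[[0.9,-0.42,0],[0,0,0]],[[0.9,-0.42,0],[0,0,0]],[[0.9,-0.42,0],[0,0,0]],[[0.9,-0.42,0],[0,0,0]],[[0,0,0],[0,0,0]]])

```text
t: 14.88
eef_pos: [281.8, 555.2, 213.0]
tcp_rot: [-3.141, -0.001, 1.799]
ft_force: [-0.3, -0.2, -0.3]
opening: 0.003
```

```bash
python3 - <<'E'
from cell import env
from h import *
q=env.read_camera("scene"); s=env.state(); print(s['t'],s['eef_pos'],s['ft_force'],abs(s['qvel']).max())
c=q["pixels"][200:335,265:375]; cv2.imwrite("pics/s3.png",cv2.resize(c,None,fx=4.4,fy=4.4,interpolation=cv2.INTER_CUBIC))
m=(c.min(2)>225).astype(np.uint8)
n,l,st,ce=cv2.connectedComponentsWithStats(m)
for i in range(1,n):
    if st[i,4]>30: print((ce[i]+[265,200]).round(1),st[i,4])
for t in ("cup_white","dropper","bottle_low","forceps"):
    print(t,[( np.round(d["point"]),round(d["score"],2)) for d in env.tip_of(t,q)][:2])
E
```

```text
14.9333 [282.99047021 553.68247755 212.91639713] [ 0.39331494 -0.63111148  0.3074709 ] 0.044554424466946824
[334.5 219.9] 57
[330.1 289.2] 502
[328.9 241.9] 62
[323.6 265.6] 74
[317.4 291.8] 84
[274.8 322.6] 37
[277.7 331.1] 54
cup_white [(array([ 634., -158.,   -3.]), 0.64), (array([440.,  30.,  -1.]), 0.38)]
dropper [(array([565., 186.,  -2.]), 0.71)]
bottle_low [(array([654.,  78.,  -0.]), 0.66)]
forceps [(array([553.,  14.,   1.]), 0.7), (array([443.,  31.,  -3.]), 0.61)]
```

View pics/s3.png

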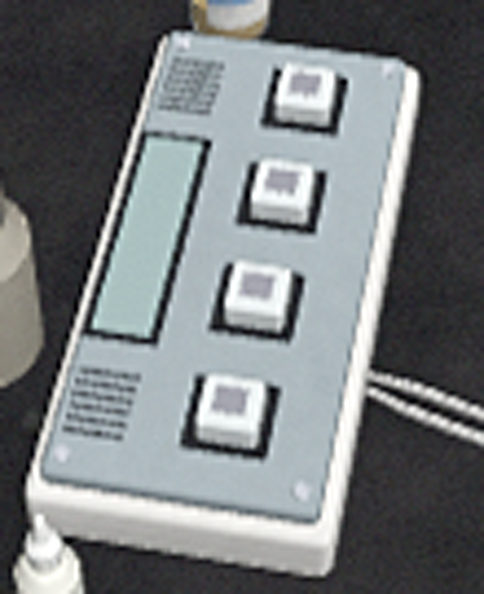

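Key 1's top has risen 1.3 px in the picture, about what a 3–4 mm rise should give. The other keys and the standing things are unchanged, so I'm handing in.

```bash
python3 - <<'E'
from cell import env
print(env.job_done())
E
```

```text
the job is handed in; nothing more can be done
None
```

I tapped all four keys from left to right with the shut fingertips. I then pressed the latched one, the left-end key, until it released, and handed the job in at about 15 s of the allowed 58 s. No verdict was reported.

- **Taps:** the left-end key gave 4.0 N on contact at 56 mm, which showed it was the latched one, and it stayed latched. The free keys peaked at 3.0, 2.8 and 3.7 N and went down no more than about 2.5 mm.
- **Release:** I pressed the left-end key to 53.5 mm, with 8.1 N measured there. That is below the 12–20 N you call a firm press, but it was enough. As the fingers withdrew, the key followed and still pushed with 3.4 N at 57.3 mm.
- **Last picture:** the left-end key had risen about 1.3 pixels (1.6 expected for the full 4 mm), and it looks level with the others. The other three had not shifted by more than about 0.2 pixel. The picture cannot measure the 59 mm limit exactly.
- **Things around the selector:** the networks found the dropper, bottle and forceps within 4 mm of their first positions and the right-hand cup within about 5 mm, roughly the networks' own error. They also reported the forceps at the selector itself with a higher score; I took that as a false detection because the picture shows them where they were. I did not check `sample_cup_b` separately; the arm never went near it.
- **Arm:** it stands clear of everything, back near its start position.

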